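Put the tent-peg kit away on the laundry counter

TASK

Put the camping kit away: lay each of the three steel pegs in the V slots of the clear rack that matches its length (shortest peg on the shortest rack, longest on the longest), either way round and centred end to end on the rack. Put the black mallet head in the aluminium tray drawer and push the drawer fully shut. Leave the green plastic peg where it lies.

Things in the scene. Friction and masses are not known exactly. Their poses are not given: they have to be found in the camera images.
- peg_short_c (a point): The short silver steel tent peg, lying loose and flat: a round rod 10 mm thick, 100 mm long overall, with a 32 mm wide, 8 mm thick crossbar (T) across one end, about 70 g. The point is the middle of its length, on the rod's axis, 5 mm above the counter at the start; x runs along the rod towards the crossbar, z up.
- peg_mid_c (a point): The middle-length silver steel tent peg, lying loose and flat: a round rod 10 mm thick, 135 mm long overall, with a 32 mm wide, 8 mm thick crossbar (T) across one end, about 92 g. The point is the middle of its length, on the rod's axis, 5 mm above the counter at the start; x runs along the rod towards the crossbar, z up.
- peg_long_c (a point): The long silver steel tent peg, lying loose and flat: a round rod 10 mm thick, 170 mm long overall, with a 32 mm wide, 8 mm thick crossbar (T) across one end, about 115 g. The point is the middle of its length, on the rod's axis, 5 mm above the counter at the start; x runs along the rod towards the crossbar, z up.
- rack_short_seat (a point): Short clear acrylic rack, fixed, for the 100 mm peg: foot plate 78 x 52 x 6 mm, two cheeks 6 mm thick, 52 mm wide, 47 mm high, 60 mm apart (centres), open between. Each has a 90 degree V slot, about 40 mm wide on top, bottom at 26 mm; a rod centres itself. Point: where the middle of the seated rod's axis lies, midway, 33 mm above the counter; x from cheek to cheek, z up.
- rack_mid_seat (a point): Middle clear acrylic rack, fixed, for the 135 mm peg: foot plate 113 x 52 x 6 mm, two cheeks 6 mm thick, 52 mm wide, 47 mm high, 95 mm apart (centres), open between. Each has a 90 degree V slot, about 40 mm wide on top, bottom at 26 mm; a rod centres itself. Point: where the middle of the seated rod's axis lies, midway, 33 mm above the counter; x from cheek to cheek, z up.
- rack_long_seat (a point): Long clear acrylic rack, fixed, for the 170 mm peg: foot plate 148 x 52 x 6 mm, two cheeks 6 mm thick, 52 mm wide, 47 mm high, 130 mm apart (centres), open between. Each has a 90 degree V slot, about 40 mm wide on top, bottom at 26 mm; a rod centres itself. Point: where the middle of the seated rod's axis lies, midway, 33 mm above the counter; x from cheek to cheek, z up.
- mallet_c (a point): Black hard-silicone mallet head lying loose: a barrel 70 mm long, 44 mm in diameter with flat sides and underside at its middle, about 150 g. The point is its centre, 22 mm above what it lies on; x runs along its length, z up.
- tray_spot (a point): Point on the floor of the aluminium tray drawer, on its centre line, 8 mm above the counter, 55 mm behind the front wall; moves with it. x: the way it closes, into a fixed grey cabinet (170 wide, 85 high). Tray inside 194 long, 144 wide, walls 45 high. Front panel top at 76 mm, outer face 65 mm from the point; a lip 70 wide, at 70-75 mm height, is foremost, 80 mm from the point against x.
- tray (a joint): How far the drawer is open, in m: 0 is fully shut, against a stop; about 0.105 to 0.13 at the start (0.135 at most). That length of the tray, just behind its front panel, is then uncovered. It slides with about 1 to 3 N and stays where it is left.
- green_peg_c (a point): Green plastic tent peg, a bystander lying among the others: a flat bar about 126 mm long, 16 mm wide and 14 mm thick with a 36 mm wide hook at one end. The point lies near its middle, 7 mm above the counter; x along its length. It is to stay where it is.

How it is judged (in metres and radians):
At the end, for the whole second after the job is handed in: Each steel peg lies in both V slots of its own rack, its middle within 12 mm (6 mm in height) of the seat, within 0.12 rad of the rack's length. The mallet head is inside the tray, the drawer shut to 6 mm. All are at rest; the green peg within 30 mm of its start (horizontal distance between peg_short_c and rack_short_seat below 0.012 m and z of peg_short_c in the frame of rack_short_seat between -0.006 and 0.006 m and angle between the x axis of rack_short_seat and the x axis of peg_short_c, either way round below 0.12 rad and linear speed of each of peg_short, peg_mid, peg_long, mallet below 0.02 m/s and angular speed of each of peg_short, peg_mid, peg_long below 0.3 rad/s and horizontal distance between peg_mid_c and rack_mid_seat below 0.012 m and z of peg_mid_c in the frame of rack_mid_seat between -0.006 and 0.006 m and angle between the x axis of rack_mid_seat and the x axis of peg_mid_c, either way round below 0.12 rad and horizontal distance between peg_long_c and rack_long_seat below 0.012 m and z of peg_long_c in the frame of rack_long_seat between -0.006 and 0.006 m and angle between the x axis of rack_long_seat and the x axis of peg_long_c, either way round below 0.12 rad and value of joint tray below 0.006 m and x of mallet_c in the frame of tray_spot between -0.05 and 0.135 m and y of mallet_c in the frame of tray_spot between -0.07 and 0.07 m and z of mallet_c in the frame of tray_spot between 0.01 and 0.05 m and distance of green_peg_c from where it was at the start of the episode below 0.03 m); the robot touches nothing.
It fails at once if the green plastic peg is moved more than 30 mm (distance of green_peg_c from where it was at the start of the episode above 0.03 m).
It also fails if it takes over 99 s, if anything falls off the work surface, if the arm or the gripper's body presses on something with over 40 N, if the wrist force passes 120 N, or if a joint passes its speed limit or range.

ROBOT

A 6-joint arm with a two-finger parallel gripper is mounted at the origin on the work surface. World frame = base frame: x ahead of the robot, y to its left, z up, the work surface at z = 0. Lengths are in mm, angles in rad, forces in N, time in s.
With the tool pointing down it reaches from about 325 to 900 mm from the base axis. Payload 6.1 kg.
Tool frame: the origin (TCP) lies at the very end of the fingers, on their centre line; the grasp point (between the pads) lies 19 mm behind it; z points along the fingers, y is the line along which they close (so a half turn about z gives the same grasp; the last joint's range is limited). The gripper opens to 85 mm and grips with 20 to 120 N. Pads are 22 mm wide; open, the fingers measure 114 mm over their backs; the gripper's body (76 mm by 85 mm) begins 54 mm behind the grasp point. The pads swing forward as they close: fully open they stand 13 mm farther back than shut.
Start: joints at [1.054, 0.22, 1.526, -0, 1.395, -0.126], TCP at [238.078, 577.871, 231.3] pointing down, gripper open.
Joint ranges: [-2.98, 2.98], [-0.91, 2.08], [0.09, 2.57], [-1.24, 4.39], [0.2, 2.65], [-2.68, 2.68]. Speed limits (rad/s): [2.57, 2.57, 3.01, 3.14, 3.14, 3.14].

INTERFACE

Orientations are given as a unit quaternion [x, y, z, w].
In Python, from plant import manip, optics, order gives the robot as it stands.
- The arm moves only by the tool move_arm, never from a script. Its argument "increments" is a list that holds one entry, the list of rows, each a list of 7 numbers: the turn, a rotation vector about the tool's x, y, z in rad, then the shift along the tool's x, y, z in m, then the finger opening in m, from 0 to 0.0854. In form: [[[ax, ay, az, tx, ty, tz, grip], ...]]. A call has exactly 8 rows; each row is the pose to reach, as a shift and turn from the pose commanded when the call began, along the tool's axes at that moment; what a row does not reach only later rows make up. A row lasts 1/12 s, in which the tool goes at most 41.7 mm and 7.16 degrees, less where a joint would pass 70% of its speed; a pose out of reach is approached as far as the arm can. A call with a gripper value outside its range is refused whole. The fingers move at their own pace and stop on an object; the grip force is fixed at half the most. Time passes only in rows, so rows that repeat a pose let the fingers close, or fill a call up. It gives the time, the measured TCP pose, the force, the opening and the grip force at its end, in the units of the state.
- manip.state(): the state, without advancing time (a new reading comes with each control period).
- optics.camera(name): name is "scene" or "top"; returns a dict with "img" (420x560x3 uint8, red, green, blue), "fx", "fy", "cx", "cy" (pixels), "dist_coeffs" ([k1, k2, p1, p2, k3] as OpenCV has them; the pictures are not rectified), "xyz" and "orientation" of the camera in the world. Camera axes: x right, y down, z forward; pixel columns grow to the right and rows downward; lengths in mm; the calibration is good to about 2 mm. A picture is of the moment at which its call begins. There is no depth.
- order.sign_off(): hands the job in; it is judged then, once.
Trained networks look in the newest picture that a camera, given by its name, has taken for a name from the list of things; names that differ only in an ending like _2 or _b are one class to them, and where a whole thing is asked for, a point or a joint stands for the part that bears it (a point fixed in the world has none). Each returns a list of dicts, best first, with "p" (0 to 1); they miss things now and then, are a little off and sometimes report something else, mostly with a low value. They report only what shows in the picture. A call takes as long as a camera call.
- optics.recognise(target, camera): "box" ([left, top, width, height] as shares, 0 to 1, of the picture: columns of its width, rows of its height, round what is visible of it).
- optics.outline_of(target, camera): "mask" (420x560 bool, what is visible of it) and "box" ([left, top, width, height] as shares, 0 to 1, of the picture: columns of its width, rows of its height, round what is visible of it).
The state is a dict: "t": time; "joints": joint angles; "joint_vel": joint speeds; "tau": joint torques, N m; "eef_pos": TCP position; "orientation": TCP orientation; "force": force on the tool from outside, world axes, zero at the start; "wrist_torque": the same for the moment, N m; "width": opening from 0.0 (shut) to 1.0 (fully open); "grasp_force": force on a finger pad.
Only numpy, scipy, OpenCV 4.12 (cv2) and the standard library are available. Lean on these libraries where they do the work, as an engineer would, in place of code of your own. Each camera call takes 0.05 s, during which the arm holds its last target. There are 200 camera calls.

## Working session

There is one attempt and no reset: what is moved stays moved. The work goes in short steps, Python scripts to look and compute and a tool call to move; the robot and the scene stay as the last step left them, time stands still between calls to the robot, and variables do not carry over. Pictures are saved under pics/ and viewed, at most 14 in all, crops included, and the job is handed in when it is done.

Besides the shell and the picture viewer there is one more tool, called after "Request:" as name(argument=value, ...), one argument or row to a line, values as JSON. move_arm: Moves the arm, as the interface text tells. Its arguments: {"type":"object","properties":{"increments":{"type":"array","items":{"type":"array","items":{"type":"array","items":{"type":"number"}}}}},"required":["increments"]}

```bash
mkdir -p pics; ls
cat > h.py <<'E'
import numpy as np, cv2
from scipy.spatial.transform import Rotation as R
def cam(optics,n):
    c=optics.camera(n)
    c['K']=np.array([[c['fx'],0,c['cx']],[0,c['fy'],c['cy']],[0,0,1.]]); c['d']=np.array(c['dist_coeffs'],float)
    c['R']=R.from_quat(c['orientation']).as_matrix(); c['p']=np.array(c['xyz'],float)
    return c
def pix2w(c,uv,z):
    uv=np.asarray(uv,float).reshape(-1,1,2)
    n=cv2.undistortPoints(uv,c['K'],c['d']).reshape(-1,2)
    d=np.c_[n,np.ones(len(n))]@c['R'].T
    s=(z-c['p'][2])/d[:,2]
    return c['p']+d*s[:,None]
def w2pix(c,P):
    P=np.atleast_2d(np.asarray(P,float)); Rc=c['R'].T
    return cv2.projectPoints(P,cv2.Rodrigues(Rc)[0],-Rc@c['p'],c['K'],c['d'])[0].reshape(-1,2)
E
python3 - <<'E'
from plant import manip,optics,order
from h import *
s=manip.state();print({k:np.round(v,3) for k,v in s.items()})
names=["peg_short_c","peg_mid_c","peg_long_c","rack_short_seat","rack_mid_seat","rack_long_seat","mallet_c","tray_spot","tray","green_peg_c"]
for n in("top","scene"):
    c=cam(optics,n);cv2.imwrite(f'pics/{n}0.png',c['img'][...,::-1]);print(n,c['p'],c['fx'],np.round(c['R'],3).tolist())
    for t in names:
        try:
            o=optics.recognise(t,n);print(t,[(round(x['p'],2),np.round(np.array(x['box'])*[560,420,560,420]).tolist()) for x in o[:3]])
        except Exception as e: print(t,e)
E
```

```text
pics
{'t': np.float64(0.0), 'joints': array([ 1.054,  0.221,  1.528, -0.   ,  1.395, -0.126]), 'joint_vel': array([ 0.001, -0.001, -0.   , -0.001,  0.   , -0.   ]), 'tau': array([-1.0000e-03, -4.9691e+01, -3.8938e+01, -0.0000e+00,  1.2000e-02,
        0.0000e+00]), 'eef_pos': array([237.801, 577.324, 230.181]), 'orientation': array([ 0.194,  0.981, -0.001, -0.   ]), 'force': array([ 0.474, -0.072,  0.424]), 'wrist_torque': array([0.002, 0.032, 0.007]), 'grasp_force': np.float64(0.0), 'width': np.float64(1.0)}
top [ 462.60109393  -93.18717748 1168.63739024] 469.4563923991677 [[-0.008, -0.998, 0.069], [-1.0, 0.009, 0.01], [-0.011, -0.069, -0.998]]
peg_short_c [(0.75, [185.0, 226.0, 22.0, 37.0])]
peg_mid_c [(0.49, [243.0, 223.0, 14.0, 54.0])]
peg_long_c [(0.71, [77.0, 211.0, 28.0, 68.0])]
rack_short_seat [(0.66, [258.0, 168.0, 25.0, 29.0])]
rack_mid_seat [(0.77, [186.0, 152.0, 25.0, 45.0])]
rack_long_seat [(0.84, [110.0, 153.0, 32.0, 56.0])]
mallet_c [(0.82, [132.0, 239.0, 22.0, 32.0])]
tray_spot [(0.76, [348.0, 198.0, 61.0, 72.0])]
tray [(0.83, [351.0, 200.0, 59.0, 71.0])]
green_peg_c [(0.76, [287.0, 221.0, 23.0, 52.0])]
scene [981.66539513 257.25025472 817.62913869] 402.33248547743176 [[-0.589, 0.644, -0.489], [0.808, 0.471, -0.353], [0.003, -0.603, -0.798]]
peg_short_c [(0.68, [293.0, 271.0, 53.0, 56.0]), (0.45, [351.0, 225.0, 16.0, 35.0])]
peg_mid_c [(0.78, [302.0, 199.0, 37.0, 34.0])]
peg_long_c [(0.91, [438.0, 287.0, 50.0, 45.0])]
rack_short_seat [(0.81, [240.0, 228.0, 41.0, 43.0])]
rack_mid_seat [(0.66, [297.0, 274.0, 44.0, 51.0])]
rack_long_seat [(0.2, [179.0, 137.0, 75.0, 61.0])]
mallet_c [(0.81, [405.0, 246.0, 27.0, 32.0])]
tray_spot [(0.83, [177.0, 134.0, 77.0, 66.0])]
tray [(0.84, [178.0, 131.0, 80.0, 72.0]), (0.3, [297.0, 268.0, 48.0, 59.0])]
green_peg_c [(0.92, [259.0, 186.0, 42.0, 29.0])]
```

```bash
python3 -c "
import cv2
a=cv2.imread('pics/top0.png')[130:310,60:420];cv2.imwrite('pics/top0c.png',cv2.resize(a,None,fx=2.2,fy=2.2,interpolation=cv2.INTER_CUBIC))
b=cv2.imread('pics/scene0.png')[110:360,160:510];cv2.imwrite('pics/scene0c.png',cv2.resize(b,None,fx=2.2,fy=2.2,interpolation=cv2.INTER_CUBIC))"
```

```text
(no output)
```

View pics/top0c.png

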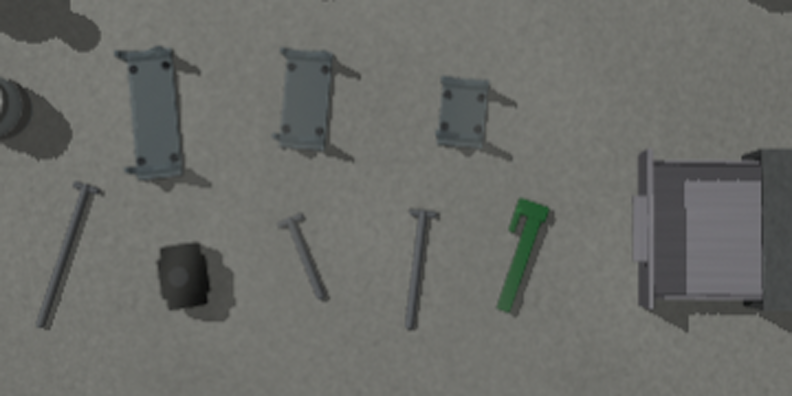

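View pics/scene0c.png

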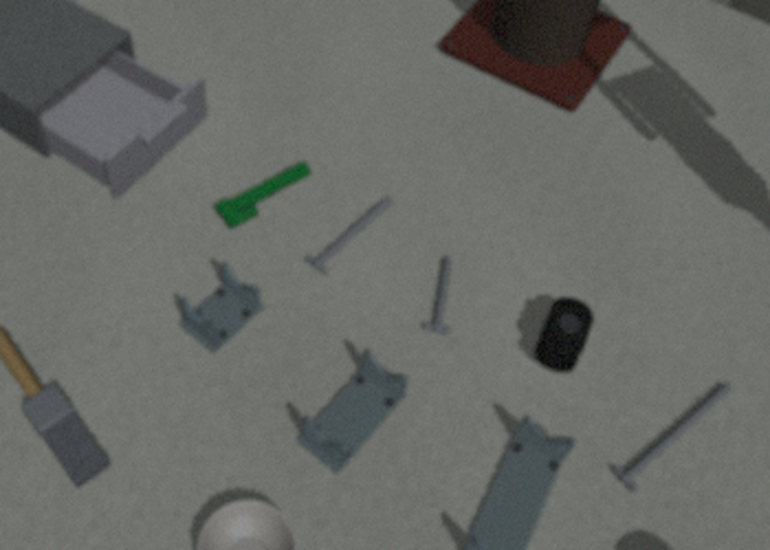

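```bash
cat > fit.py <<'E'
from h import *
from scipy.optimize import minimize
def box(x0,x1,y0,y1,z0,z1): return np.array([[x,y,z] for x in(x0,x1) for y in(y0,y1) for z in(z0,z1)],float)
def peg(L): return [('h',box(-L/2,L/2,-5,5,0,10)),('h',box(L/2-8,L/2,-16,16,1,9))]
def rack(D,F):
    P=[('h',box(-F/2,F/2,-26,26,0,6))]
    for s in(-1,1):
        for o in(-3,3):
            P.append(('p',np.array([[s*D/2+o,y,z] for y,z in((-26,0),(26,0),(26,47),(20.5,47),(0,26.5),(-20.5,47),(-26,47))])))
    return P
a=np.linspace(0,2*np.pi,24)
mallet=[('h',np.array([[x,22*np.cos(t),22+22*np.sin(t)] for x in(-35,35) for t in a]))]
bar=[('h',box(-63,63,-8,8,0,14))]
M={'peg_short_c':peg(100),'peg_mid_c':peg(135),'peg_long_c':peg(170),'rack_short_seat':rack(60,78),'rack_mid_seat':rack(95,113),'rack_long_seat':rack(130,148),'mallet_c':mallet}
U=4
def render(c,parts,q,dz=0):
    r=R.from_euler('z',q[2]).as_matrix(); im=np.zeros((420*U,560*U),np.uint8)
    for k,p in parts:
        uv=w2pix(c,p@r.T+[q[0],q[1],dz]); uv=np.round((uv+.5)*U).astype(np.int32)
        if k=='h': cv2.fillConvexPoly(im,cv2.convexHull(uv),1)
        else: cv2.fillPoly(im,[uv],1)
    return im
def fit(name,views,q0,dz=0,soft=True):
    ms=[cv2.GaussianBlur(cv2.resize(m.astype(np.float32),None,fx=U,fy=U,interpolation=cv2.INTER_NEAREST),(0,0),U) for c,m in views]
    def cost(q):
        t=0
        for (c,_),m in zip(views,ms):
            g=cv2.GaussianBlur(render(c,M[name],q,dz).astype(np.float32),(0,0),U)
            t+=np.sum((g-m)**2)/m.sum()
        return t
    sx=np.array([[0,0,0],[12,0,0],[0,12,0],[0,0,.2]])
    o=minimize(cost,q0,method='Nelder-Mead',options=dict(initial_simplex=np.array(q0)+sx,xatol=.1,fatol=1e-4,maxiter=150))
    return o.x,o.fun
E
python3 - <<'E'
from plant import manip,optics,order
from fit import *
import pickle
cs={n:cam(optics,n) for n in("top","scene")}
f=lambda x,y:np.array([x/2.2+60-.3,y/2.2+130-.3])
ends={'peg_short_c':((323,298),(291,219),5),'peg_mid_c':((410,327),(425,213),5),'peg_long_c':((43,325),(87,188),5),
'rack_short_seat':((463,145),(465,80),20),'rack_mid_seat':((305,148),(308,52),20),'rack_long_seat':((157,174),(150,55),20),'mallet_c':((190,305),(180,245),22),'green_peg_c':((505,310),(530,205),7)}
for n,(a,b,z) in ends.items():
    A,B=pix2w(cs['top'],[f(*a),f(*b)],z); q0=[*((A+B)/2)[:2],np.arctan2(*(B-A)[1::-1])]
    print(n,'hand',np.round(q0,2),'len',round(np.linalg.norm(B-A)))
    if n not in M: continue
    v={}
    for k,c in cs.items():
        o=optics.outline_of(n,k)
        best=None
        for x in o[:3]:
            i=(x['mask']&(render(c,M[n],q0)[2::4,2::4]>0)).sum()/x['mask'].sum()
            if i>.3: best=x; break
        if best is not None: v[k]=(c,best['mask']); 
        print('  ',k,None if best is None else (round(best['p'],2)))
    for key in [['top'],['scene'],['top','scene']]:
        w=[v[k] for k in key if k in v]
        if len(w)==len(key): q,e=fit(n,w,q0); print('   ',key,np.round(q,3),round(e,3))
# tray
c=cs['top']
o=optics.outline_of('tray','top'); 
if o: 
    m=o[0]['mask'];ys,xs=np.nonzero(m);print('tray mask',xs.min(),xs.max(),ys.min(),ys.max(),cv2.minAreaRect(np.c_[xs,ys].astype(np.float32)))
for t,(u,w,z) in {'panelL':(652,152,76),'panelR':(654,308,76),'panelLo':(641,152,76),'panelRo':(641,308,76),'lip0':(634,197,75),'lip1':(635,262,75),'wallL':(745,163,53),'wallR':(745,297,53),'wallL2':(660,163,53),'wallR2':(660,297,53)}.items(): print(t,np.round(pix2w(c,f(u,w),z)[0]))
E
```

```text
peg_short_c hand [4.4755e+02 9.9340e+01 3.9000e-01] len 96
   top 0.58
   scene 0.65
    ['top'] [4.49551e+02 1.01818e+02 3.77000e-01] 0.159
    ['scene'] [4.47395e+02 9.86790e+01 3.58000e-01] 0.242
    ['top', 'scene'] [4.49199e+02 1.00693e+02 3.64000e-01] 0.486
peg_mid_c hand [ 4.3382e+02 -2.5150e+01 -1.4000e-01] len 129
   top 0.63
   scene 0.48
    ['top'] [ 4.35698e+02 -2.24650e+01 -1.25000e-01] 0.02
    ['scene'] [ 4.34207e+02 -2.61030e+01 -1.00000e-01] 1.481
    ['top', 'scene'] [ 4.34377e+02 -2.33690e+01 -1.32000e-01] 1.663
peg_long_c hand [ 4.5190e+02  3.7407e+02 -3.0000e-01] len 161
   top 0.8
   scene 0.85
    ['top'] [ 4.54673e+02  3.75898e+02 -3.11000e-01] 0.102
    ['scene'] [ 4.50776e+02  3.74488e+02 -3.14000e-01] 0.164
    ['top', 'scene'] [ 4.52109e+02  3.74958e+02 -3.07000e-01] 0.379
rack_short_seat hand [ 6.0926e+02 -7.8950e+01 -4.0000e-02] len 73
   top 0.94
   scene 0.7
    ['top'] [ 6.10662e+02 -7.62950e+01 -9.50000e-02] 0.012
    ['scene'] [ 6.10914e+02 -7.96350e+01 -1.09000e-01] 0.007
    ['top', 'scene'] [ 6.10662e+02 -7.79800e+01 -9.40000e-02] 0.039
rack_mid
[... 552 characters left out ...]
[4.3043e+02 2.3237e+02 1.8000e-01] len 67
   top 0.87
   scene 0.79
    ['top'] [4.30252e+02 2.33753e+02 1.44000e-01] 0.043
    ['scene'] [4.28600e+02 2.31682e+02 1.56000e-01] 0.009
    ['top', 'scene'] [4.30084e+02 2.32612e+02 1.41000e-01] 0.064
green_peg_c hand [ 4.4691e+02 -1.3749e+02 -2.5000e-01] len 121
tray mask 347 406 199 269 ((376.19207763671875, 233.52783203125), (70.06925201416016, 58.90156555175781), 88.78113555908203)
panelL [ 558. -279.   76.]
panelR [ 394. -278.   76.]
panelLo [ 558. -267.   76.]
panelRo [ 394. -264.   76.]
lip0 [ 510. -259.   75.]
lip1 [ 442. -259.   75.]
wallL [ 547. -383.   53.]
wallR [ 403. -379.   53.]
wallL2 [ 548. -291.   53.]
wallR2 [ 404. -288.   53.]
```

```bash
cat > plan.py <<'E'
# keeps the commanded pose (x,y,z mm, azimuth of tool y) and prints the tool-frame increments of a leg
import json,os,numpy as np
F='cmd.json'
def load(): return json.load(open(F)) if os.path.exists(F) else [238.1,577.9,231.3,float(np.arctan2(.981**2-.194**2,2*.194*.981))]
def leg(x,y,z,az,note=''):
    c=load(); a=c[3]; X=np.array([-np.sin(a),np.cos(a)]);Y=np.array([np.cos(a),np.sin(a)])
    d=np.array([x-c[0],y-c[1]]); t=np.round([d@X,d@Y,c[2]-z]).astype(float); r=round(-(az-a),2)
    n=[*(np.array(c[:2])+t[0]*X+t[1]*Y),c[2]-t[2],a-r]
    json.dump([float(v) for v in n],open(F,'w'))
    print(note,'az',r,'t(mm)',t.tolist(),'dist',round(float(np.linalg.norm(t))),'->',np.round(n,2).tolist())
E
python3 - <<'E'
from plan import *
h=np.pi/2
leg(452.3,375.1,130,-.311+h,'above long')
leg(452.3,375.1,3,-.311+h,'down')
E
```

```text
above long az -0.08 t(mm) [-275.0, -106.0, 101.0] dist 312 -> [452.05, 375.21, 130.3, 1.26]
down az 0.0 t(mm) [-0.0, -0.0, 127.0] dist 127 -> [452.05, 375.21, 3.3, 1.26]
```

Request:
move_arm(
  increments=[
    [[0, 0, -0.01, -0.035, -0.013, 0.013, 0.05], [0, 0, -0.02, -0.07, -0.027, 0.026, 0.05], [0, 0, -0.03, -0.105, -0.04, 0.039, 0.05], [0, 0, -0.04, -0.14, -0.054, 0.051, 0.05], [0, 0, -0.05, -0.175, -0.067, 0.064, 0.05], [0, 0, -0.06, -0.21, -0.081, 0.077, 0.05], [0, 0, -0.07, -0.245, -0.094, 0.09, 0.05], [0, 0, -0.08, -0.275, -0.106, 0.101, 0.05]],
  ],
)

```text
t: 2.62
eef_pos: [453.4, 373.2, 129.6]
orientation: [0.155, 0.988, -0.0, 0.0]
force: [0.6, 0.9, 0.7]
width: 0.585
grasp_force: 0.0
```

Request:
move_arm(
  increments=[
    [[0, 0, 0, 0, 0, 0.01, 0.05], [0, 0, 0, 0, 0, 0.035, 0.05], [0, 0, 0, 0, 0, 0.065, 0.05], [0, 0, 0, 0, 0, 0.095, 0.05], [0, 0, 0, 0, 0, 0.115, 0.05], [0, 0, 0, 0, 0, 0.125, 0.05], [0, 0, 0, 0, 0, 0.127, 0.05], [0, 0, 0, 0, 0, 0.127, 0.05]],
  ],
)

```text
t: 3.28
eef_pos: [451.8, 375.3, 3.2]
orientation: [0.155, 0.988, -0.0, -0.0]
force: [-0.2, -0.8, -0.9]
width: 0.584
grasp_force: 0.0
```

Run:
```python
from plan import *
h=np.pi/2
leg(452,375.2,113.3,-.311+h,'lift')
leg(613.3,274.5,113.3,.095+h,'above rack')
```

```text
lift az 0.0 t(mm) [0.0, -0.0, -110.0] dist 110 -> [452.05, 375.21, 113.3, 1.26]
above rack az -0.41 t(mm) [-184.0, -47.0, 0.0] dist 190 -> [612.9, 274.24, 113.3, 1.67]
```

Request:
move_arm(
  increments=[
    [[0, 0, 0, 0, 0, 0, 0], [0, 0, 0, 0, 0, 0, 0], [0, 0, 0, 0, 0, 0, 0], [0, 0, 0, 0, 0, 0, 0], [0, 0, 0, 0, 0, -0.01, 0], [0, 0, 0, 0, 0, -0.04, 0], [0, 0, 0, 0, 0, -0.075, 0], [0, 0, 0, 0, 0, -0.11, 0]],
  ],
)

```text
t: 3.95
eef_pos: [451.1, 374.6, 114.5]
orientation: [0.155, 0.988, -0.001, -0.001]
force: [1.5, 1.2, -1.0]
width: 0.073
grasp_force: 58.9
```

Request:
move_arm(
  increments=[
    [[0, 0, -0.03, -0.012, -0.003, 0, 0], [0, 0, -0.09, -0.038, -0.01, 0, 0], [0, 0, -0.16, -0.072, -0.018, 0, 0], [0, 0, -0.24, -0.108, -0.028, 0, 0], [0, 0, -0.32, -0.145, -0.037, 0, 0], [0, 0, -0.38, -0.17, -0.043, 0, 0], [0, 0, -0.41, -0.184, -0.047, 0, 0], [0, 0, -0.41, -0.184, -0.047, 0, 0]],
  ],
)

```text
t: 4.62
eef_pos: [615.7, 271.5, 114.3]
orientation: [-0.049, 0.999, -0.0, 0.001]
force: [-1.0, 0.1, -0.7]
width: 0.07
grasp_force: 58.8
```

Run:
```python
from plant import manip,optics,order
from h import *
c=cam(optics,'scene');t=cam(optics,'top')
print({k:np.round(v,3) for k,v in manip.state().items() if k in('t','eef_pos','width','grasp_force')})
g=lambda c:c['img'][...,::-1]
p=manip.state()['eef_pos']
def crop(c):
    u,v=w2pix(c,p)[0].astype(int);u0=np.clip(u-65,0,430);v0=np.clip(v-70,0,280);print(u0,v0);return cv2.resize(g(c)[v0:v0+140,u0:u0+130],None,fx=3,fy=3,interpolation=cv2.INTER_CUBIC)
cv2.imwrite('pics/a1.png',np.hstack([crop(c),crop(t)]))
```

```text
{'t': np.float64(4.717), 'eef_pos': array([612.796, 273.679, 113.619]), 'grasp_force': np.float64(58.846), 'width': np.float64(0.074)}
342 247
50 105
```

View pics/a1.png

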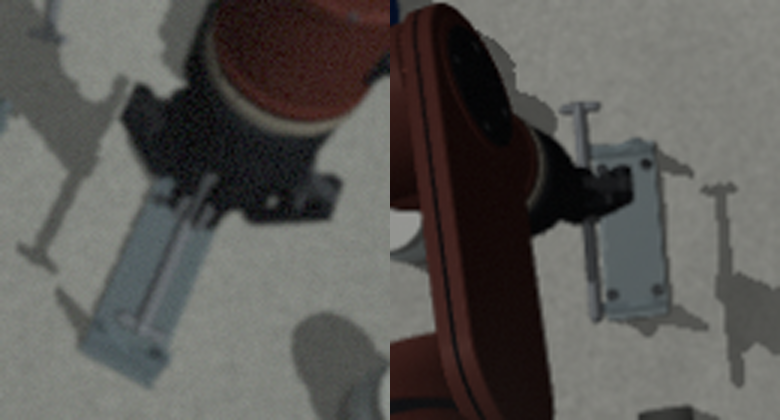

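Run:
```python
from plant import manip,optics,order
from fit import *
t=cam(optics,'top')
A,B=pix2w(t,[[119,211],[113.2,140]],117);print(A,B,np.linalg.norm(B-A),(A+B)/2,np.arctan2(*(B-A)[1::-1]))
c=cam(optics,'scene')
v=[]
for k,cc in(('top',t),('scene',c)):
    o=optics.outline_of('peg_long_c',k)
    print(k,[(x['p'],np.round(np.array(x['box'])*[560,420,560,420])) for x in o])
# tip and T in scene from the picture
A,B=pix2w(c,[[342+208/3,247+180/3],[342+135/3,247+320/3]],117);print(A,B,np.linalg.norm(B-A))
from plan import *
leg(613.3,274.5,45,.095+np.pi/2,'down1')
leg(613.3,274.5,31,.095+np.pi/2,'down2')
```

```text
[531.65850696 262.71035988 117.        ] [694.24125266 278.56478073 117.        ] 163.3539465647555 [612.94987981 270.6375703  117.        ] 0.0972086575455537
top [(0.67, array([113., 139.,   8.,  74.]))]
scene [(0.63, array([379., 307.,  35.,  51.])), (0.49, array([176., 134.,  79.,  64.]))]
[590.2930355  270.25089639 117.        ] [695.59614213 274.12075058 117.        ] 105.37419057240585
down1 az 0.0 t(mm) [-0.0, 0.0, 68.0] dist 68 -> [612.9, 274.24, 45.3, 1.67]
down2 az 0.0 t(mm) [-0.0, 0.0, 14.0] dist 14 -> [612.9, 274.24, 31.3, 1.67]
```

Request:
move_arm(
  increments=[
    [[0, 0, 0, 0, 0, 0.008, 0], [0, 0, 0, 0, 0, 0.025, 0], [0, 0, 0, 0, 0, 0.045, 0], [0, 0, 0, 0, 0, 0.062, 0], [0, 0, 0, 0, 0, 0.073, 0], [0, 0, 0, 0, 0, 0.08, 0], [0, 0, 0, 0, 0, 0.082, 0], [0, 0, 0, 0, 0, 0.082, 0]],
  ],
)

```text
t: 5.58
eef_pos: [611.1, 274.4, 33.0]
orientation: [-0.05, 0.999, -0.0, -0.002]
force: [-11.4, -3.9, 12.1]
width: 0.076
grasp_force: 60.1
```

Run:
```python
from plan import *
h=np.pi/2
leg(613.3,274.5,131,.095+h,'up')
leg(429.5,232.6,100,.148+h,'above mallet')
leg(429.5,232.6,8,.148+h,'down')
```

```text
up az 0.0 t(mm) [-0.0, 0.0, -100.0] dist 100 -> [612.9, 274.24, 131.3, 1.67]
above mallet az -0.05 t(mm) [187.0, -23.0, 31.0] dist 191 -> [429.11, 232.77, 100.3, 1.72]
down az 0.0 t(mm) [-0.0, -0.0, 92.0] dist 92 -> [429.11, 232.77, 8.3, 1.72]
```

Request:
move_arm(
  increments=[
    [[0, 0, 0, 0, 0, 0, 0.03], [0, 0, 0, 0, 0, 0, 0.03], [0, 0, 0, 0, 0, 0, 0.03], [0, 0, 0, 0, 0, -0.01, 0.05], [0, 0, 0, 0, 0, -0.03, 0.06], [0, 0, 0, 0, 0, -0.06, 0.08], [0, 0, 0, 0, 0, -0.09, 0.085], [0, 0, 0, 0, 0, -0.1, 0.085]],
  ],
)

```text
t: 6.25
eef_pos: [615.7, 275.0, 137.6]
orientation: [-0.05, 0.999, 0.001, 0.004]
force: [2.0, 0.5, 0.5]
width: 0.991
grasp_force: 0.0
```

Request:
move_arm(
  increments=[
    [[0, 0, -0.01, 0.015, -0.002, 0.002, 0.085], [0, 0, -0.02, 0.045, -0.006, 0.007, 0.085], [0, 0, -0.03, 0.08, -0.01, 0.013, 0.085], [0, 0, -0.04, 0.115, -0.014, 0.019, 0.085], [0, 0, -0.05, 0.15, -0.018, 0.025, 0.085], [0, 0, -0.05, 0.175, -0.022, 0.029, 0.085], [0, 0, -0.05, 0.187, -0.023, 0.031, 0.085], [0, 0, -0.05, 0.187, -0.023, 0.031, 0.085]],
  ],
)

```text
t: 6.92
eef_pos: [425.8, 232.1, 99.3]
orientation: [-0.075, 0.997, -0.0, -0.001]
force: [-0.3, 0.1, -0.2]
width: 0.991
grasp_force: 0.0
```

```bash
cat > chk.py <<'E'
from plant import manip,optics,order
from fit import *
import sys
def check(name,rackq,tag):
    print({k:np.round(v,3) for k,v in manip.state().items() if k in('t','eef_pos','width','grasp_force')})
    L=[]
    for k in('top','scene'):
        c=cam(optics,k)
        u,v=w2pix(c,[rackq[0],rackq[1],30])[0].astype(int);u0=int(np.clip(u-65,0,430));v0=int(np.clip(v-65,0,290))
        L.append(cv2.resize(c['img'][v0:v0+130,u0:u0+130,::-1],None,fx=3,fy=3,interpolation=cv2.INTER_CUBIC))
        print(k,'crop origin',u0,v0)
        for o in optics.outline_of(name,k)[:1]:
            ys,xs=np.nonzero(o['mask']); print(k,round(o['p'],2),xs.mean(),ys.mean(),'fit z28..38',np.round(fit(name,[(c,o['mask'])],rackq,28)[0],3))
    cv2.imwrite(f'pics/{tag}.png',np.hstack(L))
E
python3 -c "
from chk import *
check('peg_long_c',[613.3,274.5,.095],'long1')"
```

```text
{'t': np.float64(6.917), 'eef_pos': array([425.764, 232.052,  99.267]), 'grasp_force': np.float64(0.0), 'width': np.float64(0.991)}
top crop origin 61 115
top 0.89 126.19093851132686 177.29773462783172 fit z28..38 [6.09829e+02 2.74055e+02 1.02000e-01]
scene crop origin 332 269
scene 0.67 393.8878718535469 340.0045766590389 fit z28..38 [6.10650e+02 2.72349e+02 1.07000e-01]
```

View pics/long1.png

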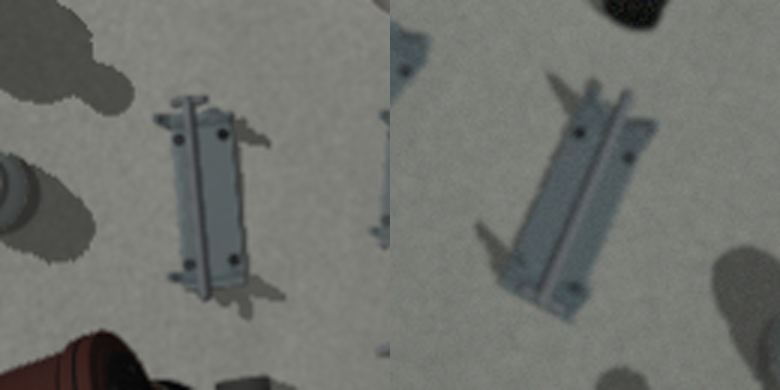

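Request:
move_arm(
  increments=[
    [[0, 0, 0, 0, 0, 0.008, 0.085], [0, 0, 0, 0, 0, 0.025, 0.085], [0, 0, 0, 0, 0, 0.045, 0.085], [0, 0, 0, 0, 0, 0.065, 0.085], [0, 0, 0, 0, 0, 0.08, 0.085], [0, 0, 0, 0, 0, 0.09, 0.085], [0, 0, 0, 0, 0, 0.092, 0.085], [0, 0, 0, 0, 0, 0.092, 0.03]],
  ],
)

```text
t: 7.78
eef_pos: [428.8, 232.5, 7.5]
orientation: [-0.074, 0.997, -0.0, -0.001]
force: [0.6, 0.3, -1.3]
width: 0.88
grasp_force: 0.0
```

Request:
move_arm(
  increments=[
    [[0, 0, 0, 0, 0, 0, 0.0], [0, 0, 0, 0, 0, 0, 0.0], [0, 0, 0, 0, 0, 0, 0.0], [0, 0, 0, 0, 0, -0.01, 0.0], [0, 0, 0, 0, 0, -0.04, 0.0], [0, 0, 0, 0, 0, -0.08, 0.0], [0, 0, 0, 0, 0, -0.12, 0.0], [0, 0, 0, 0, 0, -0.13, 0.0]],
  ],
)

```text
t: 8.45
eef_pos: [432.7, 234.1, 146.2]
orientation: [-0.075, 0.997, 0.001, 0.005]
force: [0.9, 0.5, -0.5]
width: 0.506
grasp_force: 61.3
```

```bash
python3 - <<'E'
from plan import *
h=np.pi/2
leg(429.5,232.6,138,.148+h,'lift')
leg(455,-50,138,.08+h,'toward')
leg(476,-335,138,h,'above tray')
leg(476,-335,18,h,'down')
E
python3 - <<'E'
from plant import manip
print(manip.state()['width'],manip.state()['grasp_force'],manip.state()['eef_pos'])
E
```

```text
lift az 0.0 t(mm) [-0.0, -0.0, -130.0] dist 130 -> [429.11, 232.77, 138.3, 1.72]
toward az 0.07 t(mm) [17.0, -283.0, 0.0] dist 284 -> [454.45, -49.6, 138.3, 1.65]
above tray az 0.08 t(mm) [1.0, -286.0, 0.0] dist 286 -> [476.18, -334.78, 138.3, 1.57]
down az -0.0 t(mm) [0.0, -0.0, 120.0] dist 120 -> [476.18, -334.78, 18.3, 1.57]
0.5064569529619759 61.301398649811745 [432.7259974  234.12128911 146.20049575]
```

Request:
move_arm(
  increments=[
    [[0, 0, 0.01, 0.001, -0.02, 0, 0.0], [0, 0, 0.02, 0.004, -0.058, 0, 0.0], [0, 0, 0.03, 0.006, -0.097, 0, 0.0], [0, 0, 0.04, 0.008, -0.136, 0, 0.0], [0, 0, 0.05, 0.011, -0.175, 0, 0.0], [0, 0, 0.06, 0.013, -0.213, 0, 0.0], [0, 0, 0.07, 0.015, -0.25, 0, 0.0], [0, 0, 0.07, 0.017, -0.283, 0, 0.0]],
  ],
)

```text
t: 9.12
eef_pos: [454.1, -51.9, 139.1]
orientation: [-0.039, 0.999, -0.0, 0.001]
force: [0.3, 0.2, -1.0]
width: 0.503
grasp_force: 61.5
```

Request:
move_arm(
  increments=[
    [[0, 0, 0.01, 0, -0.035, 0, 0.0], [0, 0, 0.02, 0, -0.073, 0, 0.0], [0, 0, 0.03, 0, -0.112, 0, 0.0], [0, 0, 0.04, 0, -0.151, 0, 0.0], [0, 0, 0.05, 0, -0.19, 0, 0.0], [0, 0, 0.07, 0.001, -0.228, 0, 0.0], [0, 0, 0.08, 0.001, -0.262, 0, 0.0], [0, 0, 0.08, 0.001, -0.286, 0, 0.0]],
  ],
)

```text
t: 9.78
eef_pos: [475.5, -338.1, 138.9]
orientation: [0.002, 1.0, -0.001, 0.0]
force: [-0.2, 0.1, -0.6]
width: 0.505
grasp_force: 61.5
```

Run:
```python
from plant import manip,optics,order
from h import *
L=[]
for k in('scene','top'):
    c=cam(optics,k);u,v=w2pix(c,[476,-335,60])[0].astype(int);u0=int(np.clip(u-65,0,430));v0=int(np.clip(v-65,0,290));print(u0,v0)
    L.append(cv2.resize(c['img'][v0:v0+130,u0:u0+130,::-1],None,fx=3,fy=3,interpolation=cv2.INTER_CUBIC))
cv2.imwrite('pics/tray1.png',np.hstack(L));print(manip.state()['eef_pos'],manip.state()['width'])
```

```text
149 92
314 168
[ 475.58125616 -338.83465789  139.02250144] 0.5081056345855687
```

View pics/tray1.png

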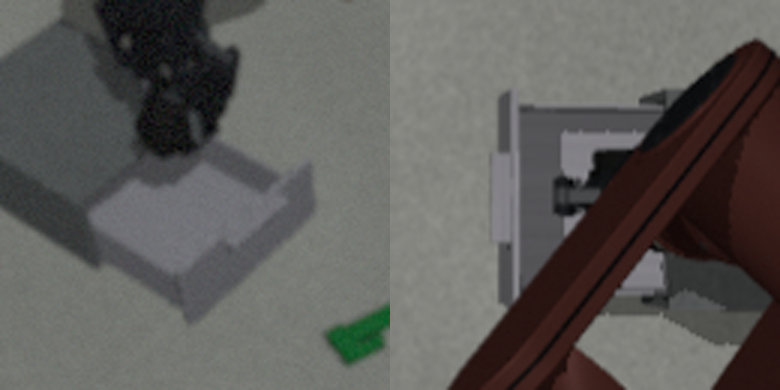

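Request:
move_arm(
  increments=[
    [[0, 0, 0, 0, 0, 0.01, 0.0], [0, 0, 0, 0, 0, 0.035, 0.0], [0, 0, 0, 0, 0, 0.065, 0.0], [0, 0, 0, 0, 0, 0.09, 0.0], [0, 0, 0, 0, 0, 0.108, 0.0], [0, 0, 0, 0, 0, 0.117, 0.0], [0, 0, 0, 0, 0, 0.12, 0.0], [0, 0, 0, 0, 0, 0.12, 0.0]],
  ],
)

```text
t: 10.55
eef_pos: [475.4, -333.0, 18.0]
orientation: [-0.0, 1.0, 0.001, -0.001]
force: [-0.1, 1.2, -1.3]
width: 0.509
grasp_force: 62.6
```

Request:
move_arm(
  increments=[
    [[0, 0, 0, 0, 0, 0, 0.06], [0, 0, 0, 0, 0, 0, 0.06], [0, 0, 0, 0, 0, 0, 0.06], [0, 0, 0, 0, 0, -0.01, 0.06], [0, 0, 0, 0, 0, -0.04, 0.06], [0, 0, 0, 0, 0, -0.08, 0.06], [0, 0, 0, 0, 0, -0.12, 0.06], [0, 0, 0, 0, 0, -0.12, 0.06]],
  ],
)

```text
t: 11.22
eef_pos: [480.6, -338.0, 148.7]
orientation: [-0.0, 1.0, -0.005, 0.006]
force: [1.9, -1.6, 2.0]
width: 0.703
grasp_force: 0.0
```

Run:
```python
from plan import *
h=np.pi/2
leg(476,-335,138,h,'up')
leg(476,-215,138,h,'front')
leg(476,-215,45,h,'down')
leg(476,-345,45,h,'push1')
leg(476,-415,45,h,'push2')
```

```text
up az -0.0 t(mm) [0.0, -0.0, -120.0] dist 120 -> [476.18, -334.78, 138.3, 1.57]
front az -0.0 t(mm) [0.0, 120.0, 0.0] dist 120 -> [476.23, -214.78, 138.3, 1.57]
down az -0.0 t(mm) [0.0, -0.0, 93.0] dist 93 -> [476.23, -214.78, 45.3, 1.57]
push1 az -0.0 t(mm) [0.0, -130.0, 0.0] dist 130 -> [476.17, -344.78, 45.3, 1.57]
push2 az -0.0 t(mm) [0.0, -70.0, 0.0] dist 70 -> [476.14, -414.78, 45.3, 1.57]
```

Request:
move_arm(
  increments=[
    [[0, 0, 0, 0, 0.03, 0, 0.0], [0, 0, 0, 0, 0.07, 0, 0.0], [0, 0, 0, 0, 0.11, 0, 0.0], [0, 0, 0, 0, 0.12, 0.01, 0.0], [0, 0, 0, 0, 0.12, 0.035, 0.0], [0, 0, 0, 0, 0.12, 0.065, 0.0], [0, 0, 0, 0, 0.12, 0.088, 0.0], [0, 0, 0, 0, 0.12, 0.093, 0.0]],
  ],
)

```text
t: 11.88
eef_pos: [473.5, -212.7, 41.6]
orientation: [-0.0, 1.0, 0.002, -0.002]
force: [-0.9, 0.3, 0.2]
width: 0.001
grasp_force: 0.0
```

Request:
move_arm(
  increments=[
    [[0, 0, 0, 0, -0.01, 0, 0.0], [0, 0, 0, 0, -0.026, 0, 0.0], [0, 0, 0, 0, -0.044, 0, 0.0], [0, 0, 0, 0, -0.062, 0, 0.0], [0, 0, 0, 0, -0.08, 0, 0.0], [0, 0, 0, 0, -0.098, 0, 0.0], [0, 0, 0, 0, -0.115, 0, 0.0], [0, 0, 0, 0, -0.13, 0, 0.0]],
  ],
)

```text
t: 12.55
eef_pos: [476.3, -347.1, 47.2]
orientation: [0.001, 1.0, -0.001, 0.001]
force: [-0.4, 2.6, 0.9]
width: -0.001
grasp_force: 1.2
```

Pushing with 2.6 N. Continue slowly.

Request:
move_arm(
  increments=[
    [[0, 0, 0, 0, -0.004, 0, 0.0], [0, 0, 0, 0, -0.008, 0, 0.0], [0, 0, 0, 0, -0.011, 0, 0.0], [0, 0, 0, 0, -0.014, 0, 0.0], [0, 0, 0, 0, -0.016, 0, 0.0], [0, 0, 0, 0, -0.018, 0, 0.0], [0, 0, 0, 0, -0.02, 0, 0.0], [0, 0, 0, 0, -0.02, 0, 0.0]],
  ],
)

```text
t: 13.22
eef_pos: [476.4, -355.4, 46.1]
orientation: [-0.0, 1.0, 0.008, -0.002]
force: [-3.2, 36.1, 24.8]
width: 0.001
grasp_force: 18.2
```

Run:
```python
from plan import *
h=np.pi/2
json.dump([476.17,-364.78,45.3,load()[3]],open(F,'w'))
leg(476,-305,125,h,'retreat')
leg(435,-24,110,-.125+h,'above mid')
leg(435,-24,3,-.125+h,'down')
```

```text
retreat az -0.0 t(mm) [0.0, 60.0, -80.0] dist 100 -> [476.2, -304.78, 125.3, 1.57]
above mid az 0.12 t(mm) [41.0, 281.0, 15.0] dist 284 -> [435.33, -23.76, 110.3, 1.45]
down az 0.0 t(mm) [0.0, -0.0, 107.0] dist 107 -> [435.33, -23.76, 3.3, 1.45]
```

Request:
move_arm(
  increments=[
    [[0, 0, 0, 0, 0.012, 0, 0.0], [0, 0, 0, 0, 0.03, 0, 0.0], [0, 0, 0, 0, 0.05, 0, 0.0], [0, 0, 0, 0, 0.06, -0.01, 0.0], [0, 0, 0, 0, 0.06, -0.035, 0.0], [0, 0, 0, 0, 0.06, -0.06, 0.0], [0, 0, 0, 0, 0.06, -0.078, 0.0], [0, 0, 0, 0, 0.06, -0.08, 0.0]],
  ],
)

```text
t: 13.88
eef_pos: [478.5, -306.2, 130.2]
orientation: [-0.0, 1.0, -0.003, 0.003]
force: [0.7, -0.3, 0.4]
width: -0.001
grasp_force: 0.0
```

Request:
move_arm(
  increments=[
    [[0, 0, 0.01, 0.003, 0.02, 0.001, 0.05], [0, 0, 0.03, 0.008, 0.058, 0.003, 0.05], [0, 0, 0.05, 0.014, 0.097, 0.005, 0.05], [0, 0, 0.06, 0.02, 0.136, 0.007, 0.05], [0, 0, 0.08, 0.026, 0.175, 0.009, 0.05], [0, 0, 0.1, 0.032, 0.213, 0.011, 0.05], [0, 0, 0.12, 0.037, 0.25, 0.013, 0.05], [0, 0, 0.12, 0.041, 0.281, 0.015, 0.05]],
  ],
)

```text
t: 14.55
eef_pos: [433.8, -21.3, 109.5]
orientation: [0.06, 0.998, 0.0, -0.0]
force: [0.1, -0.9, 0.3]
width: 0.587
grasp_force: 0.0
```

Run:
```python
from plant import manip,optics,order
from h import *
L=[]
for k in('scene','top'):
    c=cam(optics,k);u,v=w2pix(c,[476,-335,60])[0].astype(int);u0=int(np.clip(u-65,0,430));v0=int(np.clip(v-65,0,290));print(u0,v0)
    L.append(cv2.resize(c['img'][v0:v0+130,u0:u0+130,::-1],None,fx=3,fy=3,interpolation=cv2.INTER_CUBIC))
cv2.imwrite('pics/tray2.png',np.hstack(L));print(manip.state()['eef_pos'],manip.state()['width'])
```

```text
149 92
314 168
[433.24691259 -19.70386061 109.05474227] 0.5853474068408285
```

View pics/tray2.png

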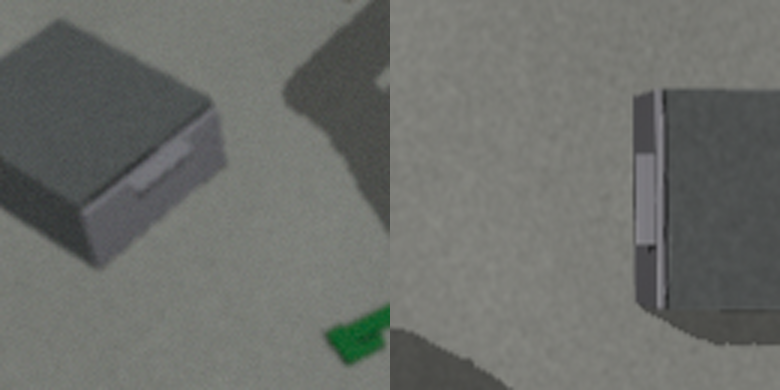

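Request:
move_arm(
  increments=[
    [[0, 0, 0, 0, 0, 0.01, 0.05], [0, 0, 0, 0, 0, 0.03, 0.05], [0, 0, 0, 0, 0, 0.055, 0.05], [0, 0, 0, 0, 0, 0.08, 0.05], [0, 0, 0, 0, 0, 0.098, 0.05], [0, 0, 0, 0, 0, 0.105, 0.05], [0, 0, 0, 0, 0, 0.107, 0.05], [0, 0, 0, 0, 0, 0.107, 0.05]],
  ],
)

```text
t: 15.32
eef_pos: [434.9, -24.5, 2.8]
orientation: [0.061, 0.998, 0.0, -0.001]
force: [0.8, 0.6, 0.3]
width: 0.591
grasp_force: 0.0
```

Request:
move_arm(
  increments=[
    [[0, 0, 0, 0, 0, 0, 0], [0, 0, 0, 0, 0, 0, 0], [0, 0, 0, 0, 0, 0, 0], [0, 0, 0, 0, 0, 0, 0], [0, 0, 0, 0, 0, -0.01, 0], [0, 0, 0, 0, 0, -0.04, 0], [0, 0, 0, 0, 0, -0.075, 0], [0, 0, 0, 0, 0, -0.11, 0]],
  ],
)

```text
t: 15.98
eef_pos: [434.1, -23.5, 114.7]
orientation: [0.06, 0.998, 0.0, -0.001]
force: [1.9, -0.8, -1.2]
width: 0.079
grasp_force: 58.8
```

Run:
```python
from plan import *
h=np.pi/2
leg(435,-24,113,-.125+h,'lift')
leg(627,101,113,-.077+h,'above rack')
leg(627,101,32,-.077+h,'down')
leg(627,101,122,-.077+h,'up')
leg(448.5,100.3,110,.367+h,'above short')
leg(448.5,100.3,3,.367+h,'down')
```

```text
lift az 0.0 t(mm) [0.0, -0.0, -110.0] dist 110 -> [435.33, -23.76, 113.3, 1.45]
above rack az -0.04 t(mm) [-175.0, 147.0, 0.0] dist 229 -> [626.73, 101.14, 113.3, 1.49]
down az -0.0 t(mm) [-0.0, -0.0, 81.0] dist 81 -> [626.73, 101.14, 32.3, 1.49]
up az -0.0 t(mm) [-0.0, -0.0, -90.0] dist 90 -> [626.73, 101.14, 122.3, 1.49]
above short az -0.45 t(mm) [178.0, -15.0, 12.0] dist 179 -> [448.1, 100.5, 110.3, 1.94]
down az 0.0 t(mm) [-0.0, -0.0, 107.0] dist 107 -> [448.1, 100.5, 3.3, 1.94]
```

Request:
move_arm(
  increments=[
    [[0, 0, -0.01, -0.012, 0.01, 0, 0], [0, 0, -0.01, -0.038, 0.032, 0, 0], [0, 0, -0.02, -0.068, 0.057, 0, 0], [0, 0, -0.02, -0.1, 0.084, 0, 0], [0, 0, -0.03, -0.13, 0.109, 0, 0], [0, 0, -0.04, -0.155, 0.13, 0, 0], [0, 0, -0.04, -0.175, 0.147, 0, 0], [0, 0, -0.04, -0.175, 0.147, 0, 0]],
  ],
)

```text
t: 16.65
eef_pos: [629.9, 103.8, 114.2]
orientation: [0.039, 0.999, 0.001, 0.002]
force: [-1.1, -0.1, -1.7]
width: 0.075
grasp_force: 58.9
```

Request:
move_arm(
  increments=[
    [[0, 0, 0, 0, 0, 0.005, 0], [0, 0, 0, 0, 0, 0.02, 0], [0, 0, 0, 0, 0, 0.04, 0], [0, 0, 0, 0, 0, 0.06, 0], [0, 0, 0, 0, 0, 0.072, 0], [0, 0, 0, 0, 0, 0.079, 0], [0, 0, 0, 0, 0, 0.081, 0], [0, 0, 0, 0, 0, 0.081, 0]],
  ],
)

```text
t: 17.32
eef_pos: [625.5, 101.1, 32.8]
orientation: [0.041, 0.999, 0.0, -0.001]
force: [-0.3, 0.8, -0.9]
width: 0.073
grasp_force: 58.9
```

No contact force; release just above the seat, retreat, go to the short peg.

Request:
move_arm(
  increments=[
    [[0, 0, 0, 0, 0, 0, 0.03], [0, 0, 0, 0, 0, 0, 0.03], [0, 0, 0, 0, 0, 0, 0.03], [0, 0, 0, 0, 0, -0.01, 0.04], [0, 0, 0, 0, 0, -0.03, 0.05], [0, 0, 0, 0, 0, -0.06, 0.05], [0, 0, 0, 0, 0, -0.085, 0.05], [0, 0, 0, 0, 0, -0.09, 0.05]],
  ],
)

```text
t: 17.98
eef_pos: [630.0, 101.1, 129.0]
orientation: [0.04, 0.999, 0.0, 0.005]
force: [1.7, -0.3, -0.0]
width: 0.585
grasp_force: 0.0
```

Request:
move_arm(
  increments=[
    [[0, 0, -0.04, 0.012, -0.001, 0.001, 0.05], [0, 0, -0.1, 0.038, -0.003, 0.003, 0.05], [0, 0, -0.18, 0.07, -0.006, 0.005, 0.05], [0, 0, -0.26, 0.105, -0.009, 0.007, 0.05], [0, 0, -0.34, 0.14, -0.012, 0.009, 0.05], [0, 0, -0.41, 0.165, -0.014, 0.011, 0.05], [0, 0, -0.45, 0.178, -0.015, 0.012, 0.05], [0, 0, -0.45, 0.178, -0.015, 0.012, 0.05]],
  ],
)

```text
t: 18.65
eef_pos: [444.9, 100.5, 109.8]
orientation: [-0.185, 0.983, 0.0, -0.001]
force: [0.4, 0.6, -0.4]
width: 0.583
grasp_force: 0.0
```

```bash
python3 -c "
from chk import *
check('peg_mid_c',[627,101,-.077],'mid1')"
```

```text
{'t': np.float64(18.65), 'eef_pos': array([444.922, 100.515, 109.751]), 'grasp_force': np.float64(0.0), 'width': np.float64(0.583)}
top crop origin 132 108
top 0.67 196.32758620689654 171.16379310344828 fit z28..38 [ 6.23556e+02  1.03218e+02 -8.10000e-02]
scene crop origin 256 228
scene 0.75 321.6398104265403 292.5876777251185 fit z28..38 [ 6.23246e+02  9.96200e+01 -7.10000e-02]
```

View pics/mid1.png

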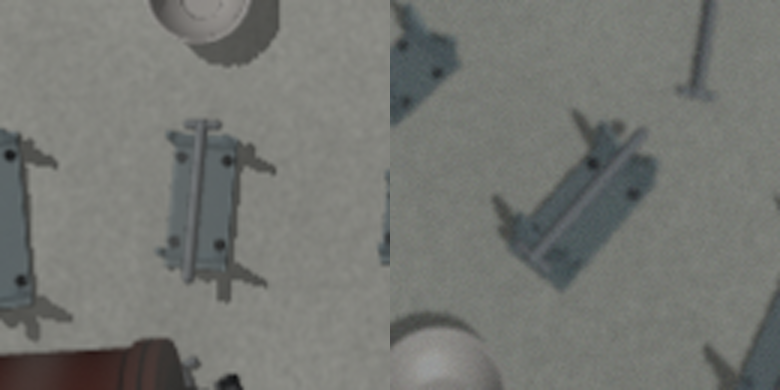

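Request:
move_arm(
  increments=[
    [[0, 0, 0, 0, 0, 0.01, 0.05], [0, 0, 0, 0, 0, 0.03, 0.05], [0, 0, 0, 0, 0, 0.055, 0.05], [0, 0, 0, 0, 0, 0.08, 0.05], [0, 0, 0, 0, 0, 0.098, 0.05], [0, 0, 0, 0, 0, 0.105, 0.05], [0, 0, 0, 0, 0, 0.107, 0.05], [0, 0, 0, 0, 0, 0.107, 0.05]],
  ],
)

```text
t: 19.52
eef_pos: [448.0, 100.3, 2.8]
orientation: [-0.183, 0.983, 0.0, -0.001]
force: [-0.5, -0.4, 0.7]
width: 0.581
grasp_force: 0.0
```

Request:
move_arm(
  increments=[
    [[0, 0, 0, 0, 0, 0, 0], [0, 0, 0, 0, 0, 0, 0], [0, 0, 0, 0, 0, 0, 0], [0, 0, 0, 0, 0, 0, 0], [0, 0, 0, 0, 0, -0.01, 0], [0, 0, 0, 0, 0, -0.04, 0], [0, 0, 0, 0, 0, -0.075, 0], [0, 0, 0, 0, 0, -0.11, 0]],
  ],
)

```text
t: 20.18
eef_pos: [446.9, 100.3, 114.7]
orientation: [-0.184, 0.983, 0.0, -0.001]
force: [1.3, 0.5, -1.2]
width: 0.077
grasp_force: 58.7
```

Run:
```python
from plan import *
h=np.pi/2
leg(448.5,100.3,113,.367+h,'lift')
leg(613.2,-78,113,-.10+h,'above rack')
leg(613.2,-78,32,-.10+h,'down')
leg(613.2,-78,122,-.10+h,'up')
leg(440,30,162,-.10+h,'away')
```

```text
lift az 0.0 t(mm) [-0.0, -0.0, -110.0] dist 110 -> [448.1, 100.5, 113.3, 1.94]
above rack az 0.47 t(mm) [-89.0, -226.0, 0.0] dist 243 -> [612.72, -78.1, 113.3, 1.47]
down az -0.0 t(mm) [-0.0, 0.0, 81.0] dist 81 -> [612.72, -78.1, 32.3, 1.47]
up az -0.0 t(mm) [-0.0, 0.0, -90.0] dist 90 -> [612.72, -78.1, 122.3, 1.47]
away az -0.0 t(mm) [183.0, 90.0, -40.0] dist 208 -> [439.67, 29.8, 162.3, 1.47]
```

Request:
move_arm(
  increments=[
    [[0, 0, 0.03, -0.006, -0.015, 0, 0], [0, 0, 0.09, -0.019, -0.048, 0, 0], [0, 0, 0.17, -0.034, -0.086, 0, 0], [0, 0, 0.25, -0.049, -0.124, 0, 0], [0, 0, 0.33, -0.064, -0.162, 0, 0], [0, 0, 0.41, -0.078, -0.198, 0, 0], [0, 0, 0.47, -0.089, -0.226, 0, 0], [0, 0, 0.47, -0.089, -0.226, 0, 0]],
  ],
)

```text
t: 20.85
eef_pos: [615.9, -83.1, 114.6]
orientation: [0.054, 0.999, -0.001, 0.002]
force: [-1.2, 0.4, -0.3]
width: 0.075
grasp_force: 58.9
```

Request:
move_arm(
  increments=[
    [[0, 0, 0, 0, 0, 0.005, 0], [0, 0, 0, 0, 0, 0.02, 0], [0, 0, 0, 0, 0, 0.04, 0], [0, 0, 0, 0, 0, 0.06, 0], [0, 0, 0, 0, 0, 0.072, 0], [0, 0, 0, 0, 0, 0.079, 0], [0, 0, 0, 0, 0, 0.081, 0], [0, 0, 0, 0, 0, 0.081, 0]],
  ],
)

```text
t: 21.52
eef_pos: [611.4, -77.4, 32.9]
orientation: [0.05, 0.999, 0.0, -0.001]
force: [-1.2, 0.5, 0.7]
width: 0.074
grasp_force: 58.8
```

Request:
move_arm(
  increments=[
    [[0, 0, 0, 0, 0, 0, 0.03], [0, 0, 0, 0, 0, 0, 0.03], [0, 0, 0, 0, 0, 0, 0.03], [0, 0, 0, 0, 0, -0.01, 0.04], [0, 0, 0, 0, 0, -0.03, 0.05], [0, 0, 0, 0, 0, -0.06, 0.05], [0, 0, 0, 0, 0, -0.085, 0.05], [0, 0, 0, 0, 0, -0.09, 0.05]],
  ],
)

```text
t: 22.18
eef_pos: [615.9, -79.0, 128.9]
orientation: [0.05, 0.999, -0.001, 0.004]
force: [1.5, -0.1, 0.8]
width: 0.583
grasp_force: 0.0
```

Request:
move_arm(
  increments=[
    [[0, 0, 0, 0.012, 0.006, -0.003, 0.05], [0, 0, 0, 0.038, 0.019, -0.008, 0.05], [0, 0, 0, 0.07, 0.034, -0.015, 0.05], [0, 0, 0, 0.105, 0.052, -0.023, 0.05], [0, 0, 0, 0.14, 0.069, -0.03, 0.05], [0, 0, 0, 0.165, 0.081, -0.036, 0.05], [0, 0, 0, 0.183, 0.09, -0.04, 0.05], [0, 0, 0, 0.183, 0.09, -0.04, 0.05]],
  ],
)

```text
t: 22.85
eef_pos: [437.1, 31.5, 163.0]
orientation: [0.049, 0.999, 0.0, 0.0]
force: [0.5, 0.2, -1.0]
width: 0.589
grasp_force: 0.0
```

```bash
python3 -c "
from chk import *
check('peg_short_c',[610.7,-78,-.1],'short1')
c=cam(optics,'top')
# drawer gap: front panel top edge vs. cabinet, lip travel
print('lip y',pix2w(c,[[396,234]],75)[0][1])
cv2.imwrite('pics/gap.png',cv2.resize(c['img'][190:280,380:440,::-1],None,fx=6,fy=6,interpolation=cv2.INTER_NEAREST))
o=optics.outline_of('green_peg_c','top')[0];print('green',o['p'],np.array(o['box'])*[560,420,560,420])"
```

```text
{'t': np.float64(22.85), 'eef_pos': array([437.099,  31.516, 163.049]), 'grasp_force': np.float64(0.0), 'width': np.float64(0.589)}
top crop origin 205 114
top 0.6 269.757225433526 176.98843930635837 fit z28..38 [ 6.10124e+02 -7.58870e+01 -1.06000e-01]
scene crop origin 195 181
scene 0.66 394.47531270572745 337.59381171823566 fit z28..38 [545.319 -83.847   0.695]
lip y -369.9559463256184
green 0.76 [287.616 219.618  20.776  53.592]
```

View pics/short1.png

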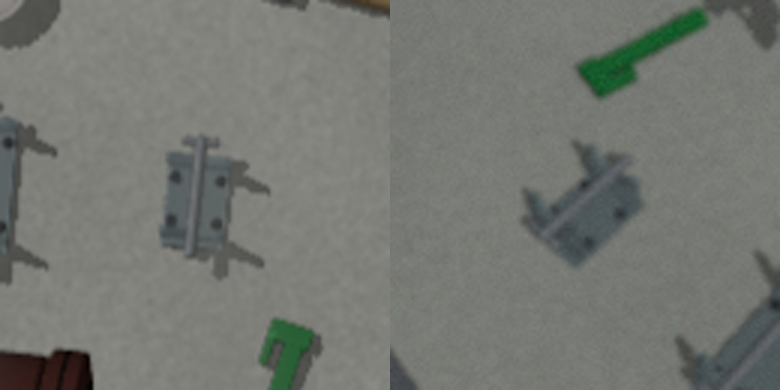

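View pics/gap.png

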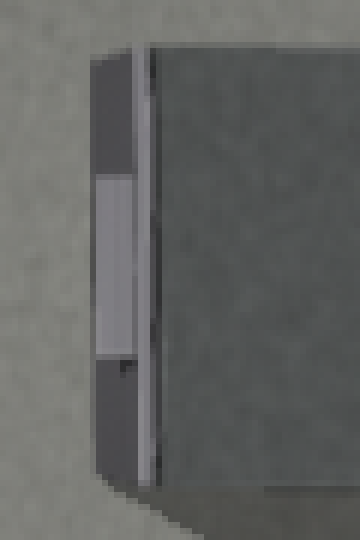

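```bash
python3 -c "
from plant import order
print(order.sign_off())"
```

```text
the job is handed in; nothing more can be done
None
```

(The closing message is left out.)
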